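# Stand a sample tube in the thermal shaker and lower its hood

### The job

Take the sample tube that was left leaning in the steel beaker, stand it upright in the free middle well of the thermal shaker and press it fully home through the well's rubber grip ring, firmly but without ramming it. Then swing the clear hood over from its back rest and lower it gently until it is shut, without letting it drop. Leave the two tubes already in the shaker where they are, the beaker standing, and the jar and the marker undisturbed.

Things in the scene. Friction and masses are not known exactly. Their poses are not given: they have to be found in the camera images.
- tube: The loose 50 ml tube to load: 115 mm long, body 30 mm across, grey ribbed cap 34.4 mm across over the top 20 mm, lowest 25 mm tapering to a blunt 8 mm tip; 60 g. Origin at the tip's centre, z from tip to cap. It starts leaning about 37 degrees from upright in the beaker, tip on its floor, the upper 50 mm clear of its rim, cap roughly away from the robot.
- tube_top (a point): Centre of the flat top of that tube's cap, on its axis, 115 mm from the tip.
- beaker: Low beaker of plain steel, loose, 66 mm outer diameter, 55 mm high, wall 2.5 mm, floor 4 mm thick, 0.3 kg. Origin at the centre of its underside, z up; its x axis points the way the tube leans, from tip to cap.
- shaker: The thermal shaker, fixed: white housing 164 mm wide and 95 mm high with three wells in a row in its flat top face. Origin on the bench under the free middle well; z up, y along the row, front towards -x, hinge towards +x. From 62 to 122 mm in front of the row lies a lower control panel, 56 mm above the bench; the back is 90 mm behind the row.
- well: Floor of the free middle well; origin at the centre of its upper face, 20 mm above the bench, axes as the shaker's. The well is an upright round bore 31.5 mm across and 75 mm deep, its mouth 95 mm above the bench. With the tube home its tip is on this floor and its cap's top 135 mm above the bench.
- grip_ring (a point): Centre of the springy rubber ring in the free well, 26.5 mm inner diameter, 29 mm above the floor. A tube just set down stops on it 10 to 16 mm proud of home and stays so; a downward push rising to about 8 to 18 N forces it through, with drag all the way until the tip stops hard on the floor. A proud tube keeps the hood from shutting.
- seated_1: Identical tube already home in the well 42 mm to the shaker's -y side of the free one; origin at its tip, z up.
- seated_2: Identical tube already home in the well 42 mm to the shaker's +y side of the free one; origin at its tip, z up.
- hood (a joint): Angle of the clear hood on its hinge, rad: 0 shut flat on the top face over the tubes, 1.57 upright, 1.92 on its back rest, leaning back, where it starts and stays by its weight (0.28 kg, hardly any friction: let go on the front side of upright, it falls shut). The hood is a box 146 mm wide, 110 mm deep, 50 mm high, open below.
- hinge (a point): Middle of the hood's hinge line, 97 mm above the bench, 60 mm behind (+x of) the row of wells; the line runs along the shaker's y axis. Axes as the shaker's.
- hood_handle (a point): Middle of the straight grip of the hood's D-handle: a round steel bar 10 mm thick and 80 mm long, parallel to the hinge line, its centre line 35 mm off the hood's front wall; its ends run back to that wall. Hood shut, it lies 149 mm in front of the hinge line and 30 mm above it; it swings up and over with the hood.
- reagent: Bystander: amber glass jar, 58 mm in diameter, 120 mm tall, origin at the centre of its underside.
- marker: Bystander: marker pen lying on the bench, 130 mm long, 16 mm thick, origin under its middle, x along it.
Mind the look-alikes: they are no part of the job. Leave any turquoise look-alike of the tube alone.

How it is judged:
On the way:
1. the tube stands upright in the free well, pressed fully home (z of tube in the frame of well below 0.003 m and horizontal distance between tube and well below 0.004 m and angle between tube's own z axis and vertical below 0.06 rad), for 0.2 s.
At the end, for the whole second after the job is handed in: Tube in the middle well, at rest, within 3 mm of home, 4 mm of the well's axis and 3.4 degrees of upright; hood shut (within 0.03 rad) and still; the other two tubes within 8 mm, jar and marker within 30 mm of where they were; beaker standing (all of step 1 and value of joint hood below 0.03 rad and velocity of joint hood between -0.05 and 0.05 rad/s and linear speed of tube below 0.02 m/s and distance of each of seated_1, seated_2 from where it was at the start of the episode below 0.008 m and angle between beaker's own z axis and vertical below 0.1 rad and distance of each of reagent, marker from where it was at the start of the episode below 0.03 m); the robot touches nothing.
It fails at once if the hood drops or is slammed: it comes down faster than 3.5 rad/s over the last third of its fall (value of joint hood below 0.5 rad and velocity of joint hood below -3.5 rad/s).
It fails at once if the tube is rammed against the well's floor with more than 70 N (contact force between tube and well above 70 N).
It fails at once if one of the tubes already in the shaker is pulled up or knocked (distance of any of seated_1, seated_2 from where it was at the start of the episode above 0.015 m).
It fails at once if the beaker is knocked over (angle between beaker's own z axis and vertical above 0.6 rad).
It also fails if it takes over 64 s, if anything falls off the work surface, if the arm or the gripper's body presses on something with over 40 N, if the wrist force passes 120 N, or if a joint passes its speed limit or range.

### The arm

A 6-joint arm with a two-finger parallel gripper is mounted at the origin on the work surface. World frame = base frame: x ahead of the robot, y to its left, z up, the work surface at z = 0. Lengths are in m, angles in rad, forces in N, time in s.
With the tool pointing down it reaches from about 0.3 to 0.75 m from the base axis. Payload 8.5 kg.
Tool frame: the origin (TCP) lies midway between the tips of the shut fingers; the grasp point (between the pads) lies env.grip_point_offset behind it (env.grip_point_offset is the distance from the TCP to the grasp point, in m); z points along the fingers, y is the direction in which the jaws open and shut (so a half turn about z gives the same grasp; the last joint's range is limited). The gripper opens to 85 mm and grips with 20 to 120 N. Pads are 22 mm wide; open, the fingers measure 114 mm over their backs; the gripper's body (76 mm by 85 mm) begins 54 mm behind the grasp point. The pads swing forward as they close: fully open they stand 13 mm farther back than shut.
Start: joints at [1.022, 0.381, 1.297, -0, 1.464, -0.215], TCP at [0.18, 0.52, 0.231] pointing down, gripper open.
Joint ranges: [-3.11, 3.11], [-0.89, 2.33], [0.22, 2.48], [-1.42, 4.56], [0.17, 2.85], [-2.88, 2.88]. Speed limits (rad/s): [2.39, 2.39, 3.14, 3.14, 3.14, 3.14].

### API

Orientations are given as a unit quaternion [x, y, z, w].
In Python, from station import monitor, get_image, close_job, spotter, env gives the robot as it stands. The module is installed in compiled form; this text tells all that it offers.
- The arm moves only by the shell command python3 -m crank 'ROWS' [FORCE]. ROWS is JSON, a list of rows, each a list of 3 entries, a list of its own where there are three numbers: the shift along the tool's x, y, z in cm, then the turn about the tool's z in degrees, then the opening, from 0 (shut) to 1 (fully open). In form: [[[x, y, z], twist, fingers], ...]. A call has 1 to 20 rows; each row is the pose to reach, as a shift and turn from the pose commanded when the call began, along the tool's axes at that moment; what a row does not reach only later rows make up. A row lasts 1/8 s, in which the tool goes at most 62.5 mm and 10.7 degrees, less where a joint would pass 70% of its speed; a pose out of reach is approached as far as the arm can. A call with a gripper value outside its range is refused whole. The fingers move at their own pace and stop on an object; FORCE is the grip in N (left out, the last holds). Time passes only in rows, so rows that repeat a pose let the fingers close. It gives the time, the measured TCP pose, the force and the opening at its end, in the units of the state.
- monitor.read_state(): the state, without advancing time (a new reading comes with each control period).
- get_image(name): name is "side" or "top" or "wrist"; returns a dict with "img" (480x640x3 uint8, red, green, blue), "intrinsics" (3x3 intrinsics, pixels), "extrinsics" (4x4, takes a point from camera to world coordinates). Camera axes: x right, y down, z forward; pixel columns grow to the right and rows downward; lengths in m; the calibration is good to about 2 mm. A picture is of the moment at which its call begins. There is no depth.
- close_job(): hands the job in, once; it reports no verdict.
Trained networks look in the newest picture that a camera, given by its name, has taken for a name from the list of things; names that differ only in an ending like _2 or _b are one class to them, and where a whole thing is asked for, a point or a joint stands for the part that bears it (a point fixed in the world has none). Each returns a list of dicts, best first, with "conf" (0 to 1); they miss things now and then, are a little off and sometimes report something else, mostly with a low value. They report only what shows in the picture. A call takes as long as a camera call. They do not tell look-alikes from the thing itself.
- spotter.spot_in(camera, name): "pixel" ([column, row] in pixels, amid what is visible of it).
- spotter.silhouettes(camera, name): "mask" (480x640 bool, what is visible of it) and "pixel" ([column, row] in pixels, amid what is visible of it).
The state is a dict: "clock": time; "qpos": joint angles; "qvel": joint speeds; "tau": joint torques, N m; "tool_pos": TCP position; "ee_rot": TCP orientation; "force": force on the tool from outside, world axes, zero at the start; "torque": the same for the moment, N m; "opening": finger opening in m.
Only numpy, scipy, OpenCV 4.12 (cv2) and the standard library are available. Lean on these libraries where they do the work, as an engineer would, in place of code of your own. Each camera call takes 0.05 s, during which the arm holds its last target.

## Working session

There is one attempt and no reset: what is moved stays moved. The work goes in short steps, Python scripts to look and compute and a shell command to move; the robot and the scene stay as the last step left them, time stands still between calls to the robot, and variables do not carry over. Pictures are saved under pics/ and viewed, and the job is handed in when it is done.

```bash
mkdir -p pics
python3 - <<'E'
from station import monitor, get_image, env
import cv2, numpy as np
np.set_printoptions(precision=4,suppress=True)
s=monitor.read_state()
for k,v in s.items(): print(k,v)
print(env.grip_point_offset)
for n in ("side","top","wrist"):
    r=get_image(n); cv2.imwrite(f"pics/{n}0.png",r["img"][:,:,::-1]); print(n,r["intrinsics"],r["extrinsics"])
E
```

```text
clock 0.0
qpos [ 1.0217  0.3812  1.2982 -0.      1.4636 -0.2153]
qvel [-0.0006  0.0006 -0.0012 -0.0004 -0.0026 -0.0004]
tau [ -0.0014 -44.8443 -23.128   -0.0002   0.0045  -0.    ]
tool_pos [0.18   0.5194 0.2307]
ee_rot [ 0.1661  0.9861 -0.0007 -0.0003]
force [ 0.229  0.093 -0.843]
torque [ 0.0158  0.0026 -0.0077]
opening 0.0857737858419511
0.0187
side [[462.2848   0.     323.7505]
 [  0.     462.2848 240.564 ]
 [  0.       0.       1.    ]] [[ 0.6759 -0.4783  0.5608  0.0846]
 [-0.737  -0.4472  0.5069 -0.4363]
 [ 0.0084 -0.7558 -0.6547  0.6683]
 [ 0.      0.      0.      1.    ]]
top [[459.7526   0.     312.8366]
 [  0.     459.7526 244.634 ]
 [  0.       0.       1.    ]] [[-0.0132 -0.999   0.042   0.5038]
 [-0.9998  0.0126 -0.0139  0.0136]
 [ 0.0134 -0.0422 -0.999   0.9364]
 [ 0.      0.      0.      1.    ]]
wrist [[333.5478   0.     316.3154]
 [  0.     333.5478 238.1059]
 [  0.       0.       1.    ]] [[ 0.3279  0.8967  0.2973  0.1033]
 [ 0.9447 -0.3108 -0.1045  0.546 ]
 [-0.0013  0.3151 -0.9491  0.3749]
 [ 0.      0.      0.      1.    ]]
```

View pics/side0.png

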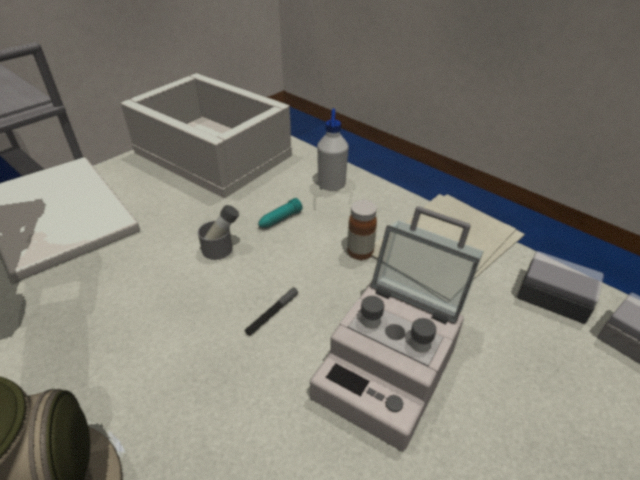

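View pics/top0.png

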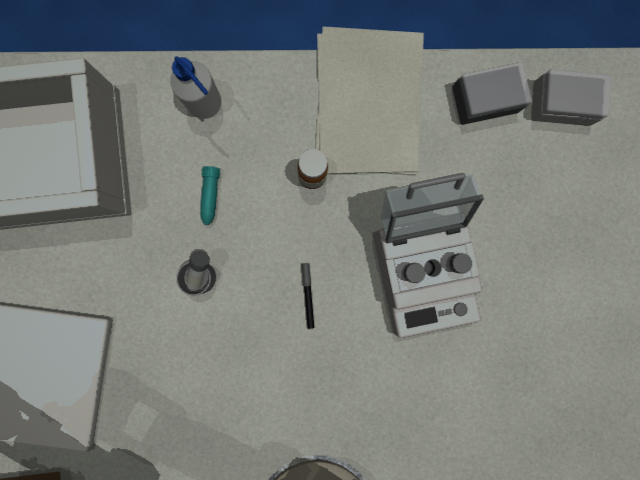

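View pics/wrist0.png

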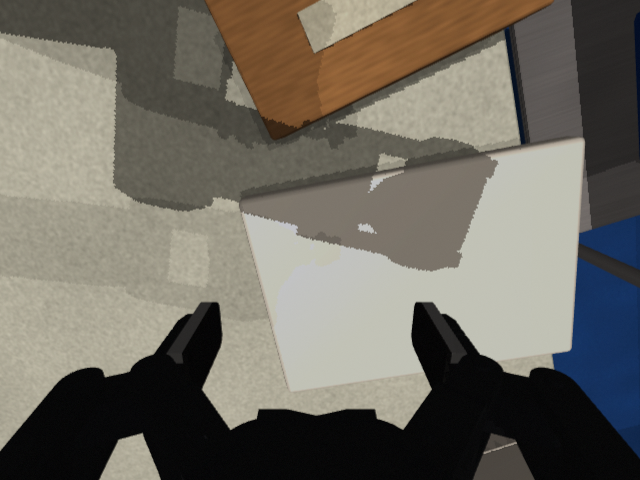

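The side and top views show the beaker with the leaning tube (top 198,275; side 217,238), the turquoise decoy lying on the bench, and the shaker with its open middle well (top 433,268). The hood handle is at top 437,185. I'll measure these now.

```bash
cat > h.py <<'E'
from station import monitor, get_image, spotter, env
import cv2, numpy as np
from scipy.spatial.transform import Rotation as R
np.set_printoptions(precision=4,suppress=True)
def ray(cam,px):
    K,T=cam["intrinsics"],cam["extrinsics"]
    d=T[:3,:3]@np.linalg.solve(K,[px[0],px[1],1.0]); return T[:3,3],d/np.linalg.norm(d)
def atz(cam,px,z):
    o,d=ray(cam,px); return o+d*(z-o[2])/d[2]
def tri(c1,p1,c2,p2):
    A=np.zeros((3,3));b=np.zeros(3);rs=[ray(c1,p1),ray(c2,p2)]
    for o,d in rs:
        P=np.eye(3)-np.outer(d,d);A+=P;b+=P@o
    X=np.linalg.solve(A,b); return X,[np.linalg.norm((np.eye(3)-np.outer(d,d))@(X-o)) for o,d in rs]
def proj(cam,X):
    K,T=cam["intrinsics"],cam["extrinsics"]
    p=K@(T[:3,:3].T@(np.asarray(X)-T[:3,3])); return p[:2]/p[2]
def delta(target,s=None):  # world TCP target -> tool-frame shift in cm
    s=s or monitor.read_state()
    return 100*R.from_quat(s["ee_rot"]).inv().apply(np.asarray(target)-s["tool_pos"])
def grasp():
    s=monitor.read_state(); Rm=R.from_quat(s["ee_rot"]).as_matrix(); return s["tool_pos"]-Rm[:,2]*env.grip_point_offset,Rm
E
python3 - <<'E'
from h import *
ov={}
for c in ("side","top"):
    im=get_image(c); vis=im["img"][:,:,::-1].copy()
    for n in ("tube","tube_top","beaker","shaker","well","seated_1","hood","hood_handle","reagent","marker","hinge","grip_ring"):
        for r in spotter.spot_in(c,n)[:4]:
            print(c,n,np.round(r["pixel"],1),round(r["conf"],2))
    big=vis
    if c=="top":
        cv2.imwrite("pics/t_beak.png",cv2.resize(vis[150:320,130:270],None,fx=4,fy=4,interpolation=cv2.INTER_CUBIC)[:600])
        cv2.imwrite("pics/t_shak.png",cv2.resize(vis[160:350,340:500],None,fx=3.1,fy=3.1,interpolation=cv2.INTER_CUBIC)[:600])
    else:
        cv2.imwrite("pics/s_beak.png",cv2.resize(vis[180:280,170:320],None,fx=5,fy=5,interpolation=cv2.INTER_CUBIC))
        cv2.imwrite("pics/s_shak.png",cv2.resize(vis[195:445,300:490],None,fx=2.4,fy=2.4,interpolation=cv2.INTER_CUBIC))
E
```

```text
side tube [225.9 223. ] 0.87
side tube [280.9 214.6] 0.66
side tube_top [280.1 211.3] 0.66
side tube_top [223.7 220.7] 0.56
side shaker [397.9 337.5] 0.77
side well [212.5 243.1] 0.51
side seated_1 [370.1 309. ] 0.89
side seated_1 [422.3 336.2] 0.66
side hood [426.8 264.9] 0.78
side hood_handle [428.1 266.9] 0.84
side reagent [360.8 230.7] 0.74
side marker [264.6 315.9] 0.81
side hinge [399.6 337.5] 0.9
side grip_ring [402.2 336.6] 0.78
top tube [196.7 269.2] 0.97
top tube [208.3 191.1] 0.96
top tube_top [196.1 267.6] 0.96
top tube_top [208.9 194.5] 0.83
top beaker [204.6 278.4] 0.83
top shaker [425.2 254.5] 0.78
top well [425.2 266.9] 0.44
top seated_1 [459.8 262.2] 0.66
top seated_1 [411.1 273.2] 0.58
top hood [428.1 207.4] 0.69
top hood_handle [431.3 206.8] 0.65
top reagent [314.4 166.1] 0.61
top reagent [458.4 264. ] 0.48
top reagent [307.7 297.7] 0.28
top marker [308.9 297.1] 0.83
top hinge [426.8 248.3] 0.55
top grip_ring [431.4 253.7] 0.97
top grip_ring [203.2 277.8] 0.45
```

View pics/t_beak.png

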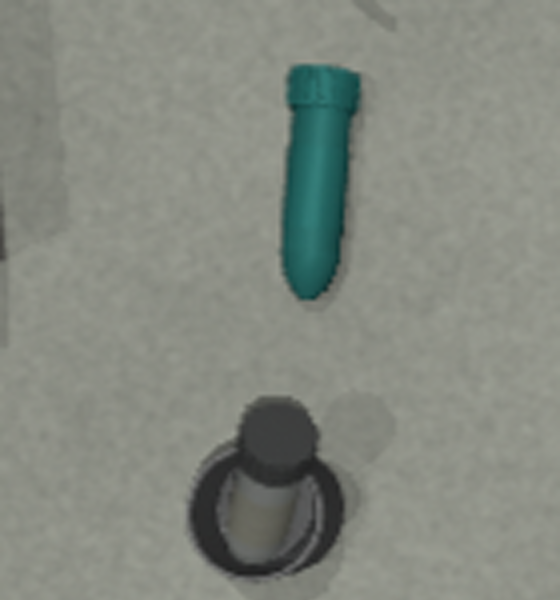

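View pics/t_shak.png

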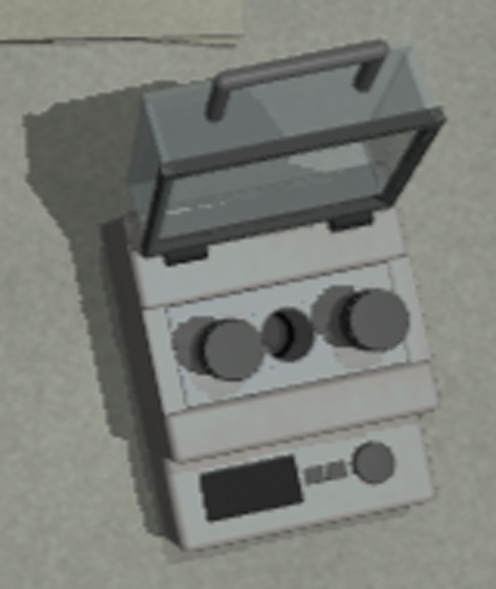

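View pics/s_beak.png

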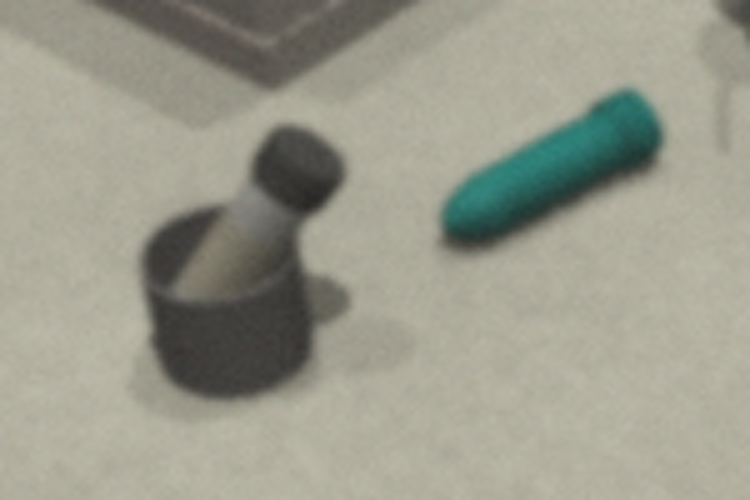

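View pics/s_shak.png

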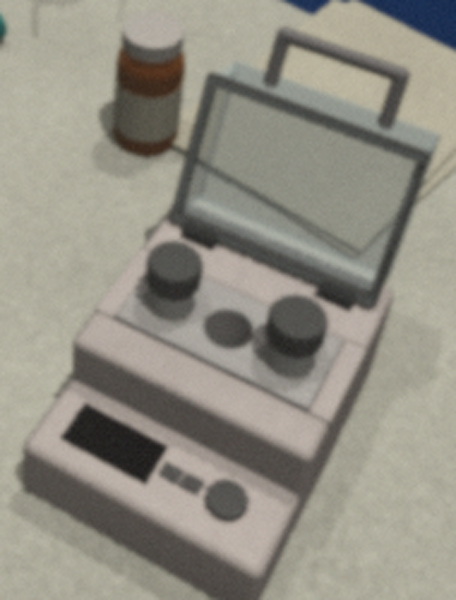

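Run:
```python
from h import *
T=get_image("top");S=get_image("side")
t=lambda p,o,f:(p[0]/f+o[0],p[1]/f+o[1])
tb=lambda p:t(p,(130,150),4); ts=lambda p:t(p,(340,160),3.1); sb=lambda p:t(p,(170,180),5); ss=lambda p:t(p,(300,195),2.4)
b=atz(T,tb((267,507)),.055); print("beaker top",b, "side",atz(S,sb((222,255)),.055))
c=atz(T,tb((278,432)),.098); print("captop",c, c-b)
a1=atz(T,ts((233,349)),.135);a2=atz(T,ts((380,319)),.135)
b1=atz(S,ss((174,258)),.135);b2=atz(S,ss((298,315)),.135)
for n,x,y in(("top",a1,a2),("side",b1,b2)): 
  d=x-y; print(n,x,y,"mid",(x+y)/2,np.linalg.norm(d),"yaw",np.degrees(np.arctan2(-d[0],d[1])))
print("mouth",atz(T,ts((287,333)),.095),atz(S,ss((228,327)),.095))
h1=tri(T,ts((218,82)),S,ss((285,37)));h2=tri(T,ts((384,47)),S,ss((402,76)))
print(h1,h2,(h1[0]+h2[0])/2)
s=monitor.read_state();print(R.from_quat(s["ee_rot"]).as_matrix())
```

```text
beaker top [0.4824 0.2235 0.055 ] side [0.4777 0.2243 0.055 ]
captop [0.5174 0.2082 0.098 ] [ 0.035  -0.0153  0.043 ]
top [ 0.4865 -0.1755  0.135 ] [ 0.5022 -0.2591  0.135 ] mid [ 0.4944 -0.2173  0.135 ] 0.08506490983156871 yaw 10.68985320727973
side [ 0.4858 -0.1755  0.135 ] [ 0.5009 -0.2588  0.135 ] mid [ 0.4933 -0.2171  0.135 ] 0.08466815432993217 yaw 10.277183748995565
mouth [ 0.4946 -0.2172  0.095 ] [ 0.4931 -0.2178  0.095 ]
(array([ 0.624 , -0.1513,  0.2219]), [np.float64(0.0010860425330150416), np.float64(0.0010860425330150739)]) (array([ 0.6384, -0.2325,  0.2258]), [np.float64(0.0016345648879776437), np.float64(0.0016345648879776925)]) [ 0.6312 -0.1919  0.2239]
[[-0.9448  0.3276 -0.    ]
 [ 0.3276  0.9448  0.    ]
 [ 0.      0.     -1.    ]]
```

Run:
```python
from h import *
print(delta([0.50,0.215,0.20]))
```

```text
[-40.1975 -18.3048   3.1316]
```

```bash
python3 -m crank '[[[-5,-2.3,0.4],0,1],[[-11,-5,0.8],0,1],[[-17,-7.7,1.3],0,1],[[-23,-10.5,1.8],0,1],[[-29,-13.2,2.2],0,1],[[-35,-16,2.7],0,1],[[-40.2,-18.3,3.1],0,1],[[-40.2,-18.3,3.1],0,1],[[-40.2,-18.3,3.1],0,1]]' 20
python3 - <<'E'
from h import *
for n in ("wrist",):
    r=get_image(n); cv2.imwrite(f"pics/{n}1.png",r["img"][:,:,::-1])
    X=spotter.silhouettes(n,"tube"); 
    for x in X: print(x["conf"],x["pixel"])
    for nm in ("beaker","tube_top"): print(nm,[(x["pixel"],x["conf"]) for x in spotter.spot_in(n,nm)])
print(monitor.read_state()["tool_pos"],monitor.read_state()["clock"])
E
```

```text
clock: 2.68
tool_pos: [0.5001, 0.2148, 0.2001]
ee_rot: [0.167, 0.986, 0.0, -0.0]
force: [-1.2, -0.2, 1.1]
opening: 0.0854
0.64 [317.5, 221.7]
beaker [([341.2, 193.8], 0.62)]
tube_top [([352.2, 336.9], 0.97), ([322.7, 220.9], 0.67), ([18.6, 350.6], 0.43)]
[0.4991 0.2161 0.2006] 2.875
```

View pics/wrist1.png

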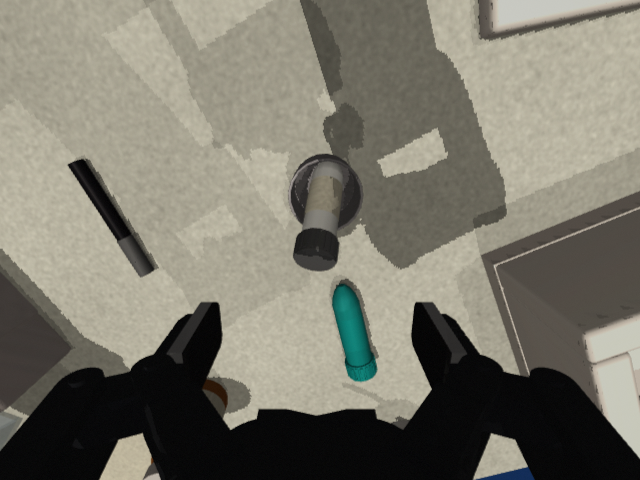

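```bash
cat > ov.py <<'E'
from h import *
from scipy.optimize import minimize
prof=[(0,4),(.025,15),(.095,15),(.095,17.2),(.115,17.2)]
def tubepts(tip,ax):
    e1=np.cross(ax,[0.3,0.5,0.9]);e1/=np.linalg.norm(e1);e2=np.cross(ax,e1)
    a=np.linspace(0,2*np.pi,24,endpoint=False)
    return [tip+ax*l+r/1000*(np.cos(t)*e1+np.sin(t)*e2) for l,r in prof for t in a]
def silh(cam,tip,ax,part=slice(None)):
    m=np.zeros((480,640),np.uint8)
    P=np.array([proj(cam,x) for x in tubepts(tip,ax)])
    for i in range(4):
        seg=P[24*i:24*i+48]; cv2.fillConvexPoly(m,cv2.convexHull(np.round(seg*16).astype(np.int32)),255,shift=4)
    return m
def pose(p):
    bx,by,az,tilt,off=p; u=np.array([np.cos(az),np.sin(az),0])
    tip=np.array([bx,by,.004+.004*np.sin(tilt)])+u*off
    return tip,u*np.sin(tilt)+np.array([0,0,np.cos(tilt)])
E
python3 - <<'E'
from ov import *
cams={c:get_image(c) for c in("top","side","wrist")}
p=[.480,.224,np.radians(-23),np.radians(37),-.0265]
tip,ax=pose(p); print(tip,tip+ax*.115)
for c,(x0,y0,x1,y1,f) in {"top":(160,230,240,310,4),"side":(180,190,260,270,4),"wrist":(270,140,370,290,4)}.items():
    v=cams[c]["img"][:,:,::-1].copy()
    v=cv2.resize(v[y0:y1,x0:x1],None,fx=f,fy=f,interpolation=cv2.INTER_CUBIC)
    m=silh(cams[c],tip,ax); m=cv2.resize(m[y0:y1,x0:x1],None,fx=f,fy=f)
    cs,_=cv2.findContours((m>128).astype(np.uint8),cv2.RETR_EXTERNAL,cv2.CHAIN_APPROX_NONE); cv2.drawContours(v,cs,-1,(0,0,255),1)
    for z,rr in((.055,.033),(.055,.0305),(0,.033)):
        q=np.array([proj(cams[c],[p[0]+rr*np.cos(a),p[1]+rr*np.sin(a),z]) for a in np.linspace(0,6.3,40)])
        cv2.polylines(v,[np.round((q-[x0,y0])*f).astype(np.int32)],True,(0,255,0),1)
    cams[c]["v"]=v
a=np.zeros((600,740,3),np.uint8); a[:320,:320]=cams["top"]["v"];a[:320,:320]=cams["top"]["v"]
b=cv2.resize(cams["side"]["v"],(280,280)); a[320:600,:280]=b; w=cams["wrist"]["v"]; a[:600,330:730]=w[:600]
cv2.imwrite("pics/ov1.png",a)
E
```

```text
[0.4556 0.2344 0.0064] [0.5193 0.2073 0.0983]
```

View pics/ov1.png

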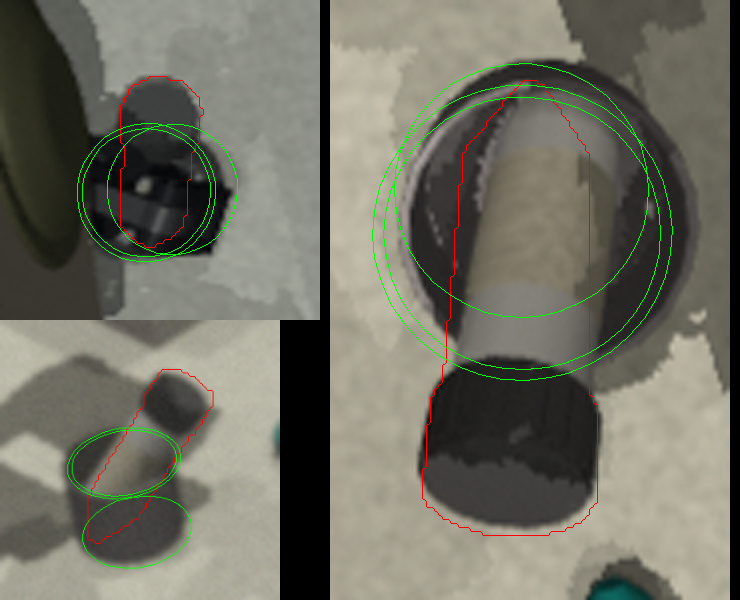

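```bash
cat > ov2.py <<'E'
from ov import *
import sys
def run(p,out,cl=None):
    cams={c:get_image(c) for c in("top","side","wrist")}
    tip,ax=pose(p); print("tip",tip,"top",tip+ax*.115)
    for c,(x0,y0,x1,y1,f) in {"top":(160,230,240,310,4),"side":(180,190,260,270,4),"wrist":(270,140,370,290,4)}.items():
        v=cams[c]["img"][:,:,::-1].copy()
        if c=="top" : v=cv2.imread("pics/top0.png")
        v=cv2.resize(v[y0:y1,x0:x1],None,fx=f,fy=f,interpolation=cv2.INTER_CUBIC)
        m=silh(cams[c],tip,ax); m=cv2.resize(m[y0:y1,x0:x1],None,fx=f,fy=f)
        cs,_=cv2.findContours((m>128).astype(np.uint8),cv2.RETR_EXTERNAL,cv2.CHAIN_APPROX_NONE); cv2.drawContours(v,cs,-1,(0,0,255),1)
        for z,rr in((.055,.033),(0,.033)):
            q=np.array([proj(cams[c],[p[0]+rr*np.cos(a),p[1]+rr*np.sin(a),z]) for a in np.linspace(0,6.3,40)])
            cv2.polylines(v,[np.round((q-[x0,y0])*f).astype(np.int32)],True,(0,255,0),1)
        cams[c]["v"]=v
    a=np.zeros((600,740,3),np.uint8); a[:320,:320]=cams["top"]["v"]
    a[320:600,:280]=cv2.resize(cams["side"]["v"],(280,280)); a[:600,330:730]=cams["wrist"]["v"][:600]
    cv2.imwrite(out,a)
E
python3 -c "
from ov2 import *
run([.4785,.2270,np.radians(-30),np.radians(37),-.0265],'pics/ov2.png')"
```

```text
tip [0.4556 0.2403 0.0064] top [0.5155 0.2056 0.0983]
```

View pics/ov2.png

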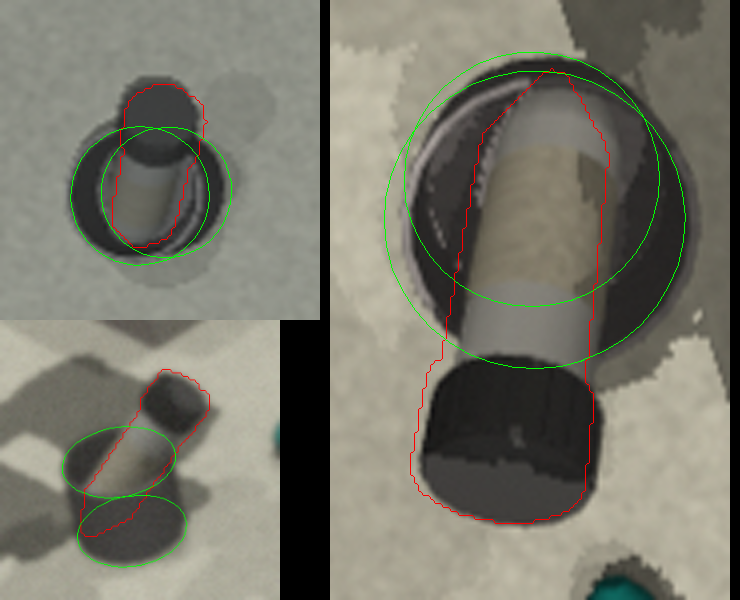

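The wrist overlay puts the leaning tube at an azimuth of about -27°, with the cap top near (0.517, 0.207, 0.098). The top and wrist fits agree to about 3 mm. I'll go down and grip the cap with the jaws across the lean plane.

Run:
```python
from h import *
print(delta([0.5115,0.209,0.0715]))
```

```text
[-1.3088 -0.2178 12.893 ]
```

```bash
python3 -m crank '[[[-1.3,-0.2,4],8,1],[[-1.3,-0.2,8],8,1],[[-1.3,-0.2,11],8,1],[[-1.3,-0.2,12.9],8,1],[[-1.3,-0.2,12.9],8,1],[[-1.3,-0.2,12.9],8,1]]' 20
python3 - <<'E'
from h import *
S=monitor.read_state();print(S["tool_pos"],grasp()[1])
for n in ("wrist","side"):
    r=get_image(n); cv2.imwrite(f"pics/{n}2.png",r["img"][:,:,::-1])
v=cv2.imread("pics/side2.png");w=cv2.imread("pics/wrist2.png")
cv2.imwrite("pics/c2.png",np.hstack([cv2.resize(v[150:290,140:280],(400,400),interpolation=cv2.INTER_CUBIC),cv2.resize(w,(400,300))[np.r_[0:300,[0]*100]]]))
E
```

```text
clock: 3.92
tool_pos: [0.5121, 0.209, 0.0722]
ee_rot: [0.234, 0.972, 0.0, 0.001]
force: [0.1, -0.1, 1.0]
opening: 0.0854
[0.5121 0.209  0.0722] [[-0.8901  0.4558  0.0014]
 [ 0.4558  0.8901  0.0002]
 [-0.0011  0.0009 -1.    ]]
```

View pics/c2.png

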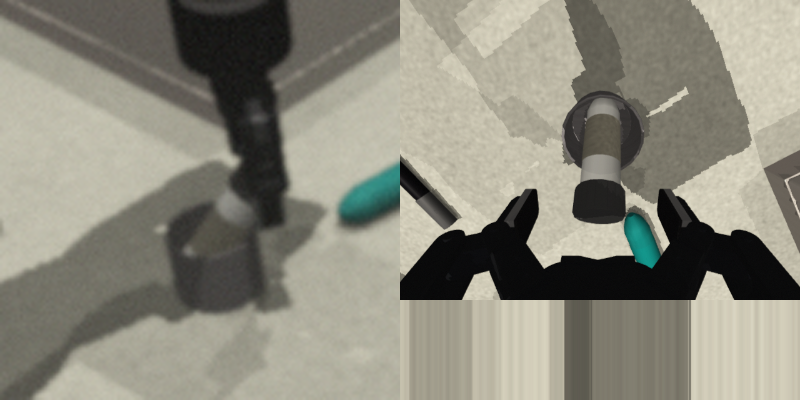

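The cap sits between the fingers and the tube lies in line with them. Closing at 20 N.

```bash
python3 -m crank '[[[0,0,0],0,0.36],[[0,0,0],0,0.3],[[0,0,0],0,0.2],[[0,0,0],0,0.2],[[0,0,0],0,0.2],[[0,0,0],0,0.2]]' 20
python3 - <<'E'
from h import *
S=monitor.read_state();print(S["tool_pos"],S["opening"],S["force"])
for n in ("wrist","side"):
    r=get_image(n); cv2.imwrite(f"pics/{n}3.png",r["img"][:,:,::-1])
v=cv2.imread("pics/side3.png");w=cv2.imread("pics/wrist3.png")
cv2.imwrite("pics/c3.png",np.hstack([cv2.resize(v[150:290,140:280],(400,400),interpolation=cv2.INTER_CUBIC),cv2.resize(w[100:400,200:500],(400,400))]))
E
```

```text
clock: 4.78
tool_pos: [0.5118, 0.2089, 0.0714]
ee_rot: [0.235, 0.972, 0.0, 0.0]
force: [0.8, -0.0, 0.8]
opening: 0.0338
[0.5118 0.2089 0.0714] 0.03383174252816137 [ 0.8046 -0.0395  0.8056]
```

View pics/c3.png

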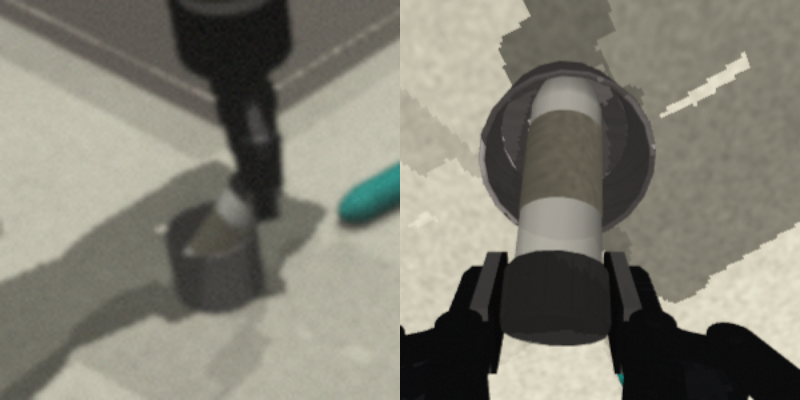

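```bash
python3 -m crank '[[[0,0,-1],0,0.2],[[0,0,-3],0,0.2],[[0,0,-6],0,0.2],[[0,0,-10],0,0.2],[[0,0,-12],0,0.2],[[0,0,-12],0,0.2],[[0,0,-12],0,0.2]]' 20
cat > look.py <<'E'
from h import *
import sys
def go(tag,sx=(140,120,300,280),wx=(150,50,510,410)):
    S=monitor.read_state();print(S["clock"],S["tool_pos"],S["opening"],S["force"])
    im={}
    for n in ("wrist","side"):
        im[n]=get_image(n)["img"][:,:,::-1]; 
        cv2.imwrite(f"pics/{n}{tag}.png",im[n])
    v=im["side"][sx[1]:sx[3],sx[0]:sx[2]];w=im["wrist"][wx[1]:wx[3],wx[0]:wx[2]]
    cv2.imwrite(f"pics/c{tag}.png",np.hstack([cv2.resize(v,(400,400),interpolation=cv2.INTER_CUBIC),cv2.resize(w,(400,400))]))
E
python3 -c "import look;look.go(4)"
```

```text
clock: 5.75
tool_pos: [0.5111, 0.2088, 0.1904]
ee_rot: [0.235, 0.972, -0.0, -0.001]
force: [-0.3, -0.4, -0.6]
opening: 0.0344
5.75 [0.5111 0.2088 0.1904] 0.034402725376171665 [-0.2559 -0.3914 -0.5845]
```

View pics/c4.png

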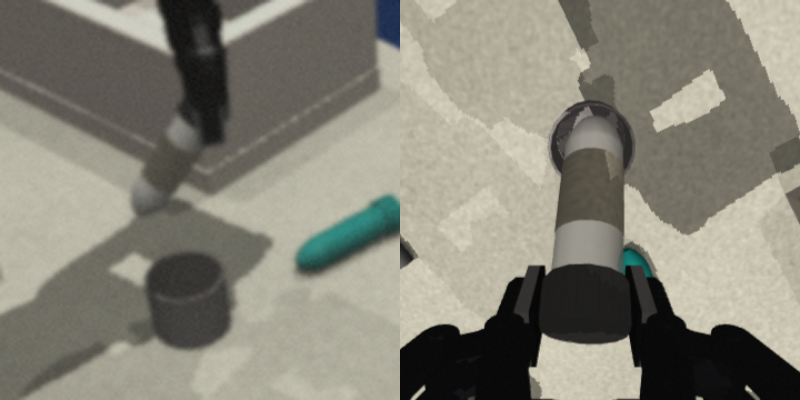

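The tube is out of the beaker, which is still standing, and it keeps its tilt of about 37° in the pads. I can only twist about the vertical, so I'll stand it up by pushing the tip against the fixed shaker's -y side wall. The jaws will already be along the shaker's x axis there.

Run:
```python
from h import *
y=np.radians(10.5);xs=np.array([np.cos(y),np.sin(y),0]);ys=np.array([-np.sin(y),np.cos(y),0]);O=np.array([.494,-.2173,0])
g,Rm=grasp();print("jaw angle",np.degrees(np.arctan2(Rm[1,1],Rm[0,1])),monitor.read_state()["qpos"])
for n,P in {"up":[.49,.10,.26],"mid":O+[0,0,.26]-xs*.015,"side":O-ys*.165+[0,0,.26]}.items(): print(n,P,delta(P))
```

```text
jaw angle 62.87274072862228 [ 0.1733  0.4183  1.3605 -0.      1.3652 -0.9241]
up [0.49, 0.1, 0.26] [ -3.0598 -10.6562  -6.9728]
mid [ 0.4793 -0.22    0.26  ] [-16.6957 -39.6291  -6.9572]
side [ 0.5241 -0.3795  0.26  ] [-27.9573 -51.7813  -6.961 ]
```

```bash
python3 -m crank '[[[-1,-3.5,-4],0,0.2],[[-3,-8,-7],6,0.2],[[-5,-13,-7],14,0.2],[[-7.5,-18,-7],22,0.2],[[-9.5,-23,-7],30,0.2],[[-11.5,-28,-7],38,0.2],[[-13.5,-33,-7],46,0.2],[[-16,-38,-7],52.4,0.2],[[-19.5,-42.5,-7],52.4,0.2],[[-23.5,-47,-7],52.4,0.2],[[-28,-51.8,-7],52.4,0.2],[[-28,-51.8,-7],52.4,0.2],[[-28,-51.8,-7],52.4,0.2],[[-28,-51.8,-7],52.4,0.2]]' 20
python3 -c "import look;look.go(5,(350,150,630,430),(100,0,540,440))"
```

```text
clock: 7.6
tool_pos: [0.5247, -0.3786, 0.2616]
ee_rot: [0.639, 0.769, 0.0, -0.0]
force: [-0.3, 0.7, -0.6]
opening: 0.034
7.6 [ 0.5247 -0.3786  0.2616] 0.03400826919941819 [-0.3067  0.714  -0.6053]
```

View pics/c5.png

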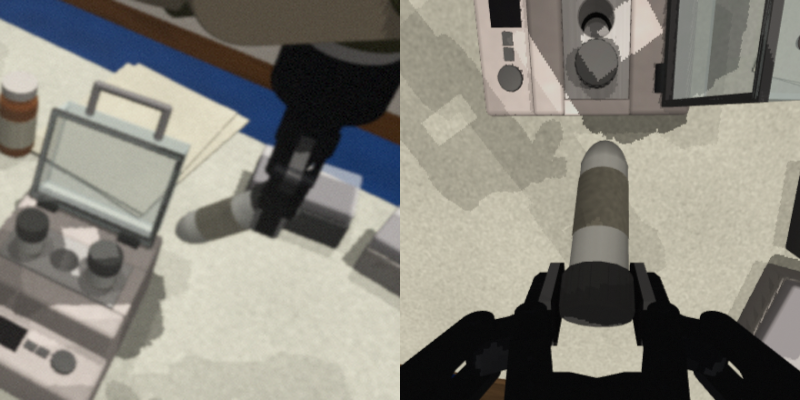

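Run:
```python
from h import *
W=get_image("wrist");S=get_image("side");T=get_image("top")
X,e=tri(W,(321,160),S,(476,309)); g,Rm=grasp(); print(X,e,g,g-X)
v=(g-X);print(np.linalg.norm(v),np.degrees(np.arccos(v[2]/np.linalg.norm(v))), Rm.T@v)
cv2.imwrite("pics/top5.png",T["img"][:,:,::-1])
```

```text
[ 0.5158 -0.3165  0.2061] [np.float64(5.175456130856175e-06), np.float64(5.175456130850835e-06)] [ 0.5247 -0.3792  0.2805] [ 0.0089 -0.0627  0.0744]
0.09769210582396466 40.42690189757646 [-0.0633 -0.0026 -0.0743]
```

View pics/top5.png

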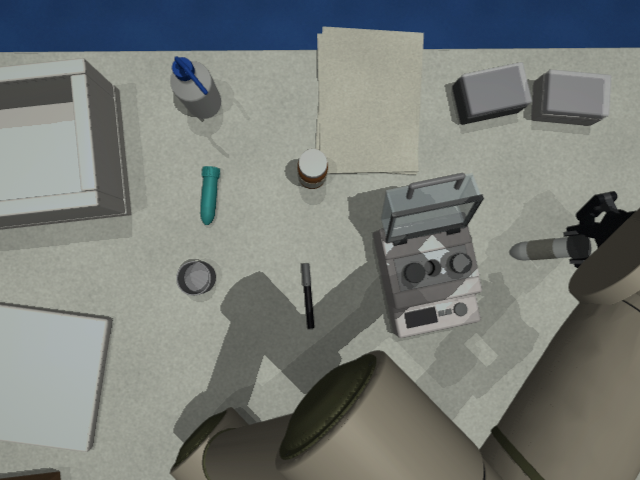

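```bash
python3 -m crank '[[[0,0,5],0,0.2],[[0,0,10],0,0.2],[[0,0,15],0,0.2],[[0,0,16.5],0,0.2],[[0,0,16.5],0,0.2],[[1,0,16.5],0,0.2],[[1.7,0,16.5],0,0.2],[[2.4,0,16.1],0,0.2],[[3,0,15.6],0,0.2],[[3,0,15.6],0,0.2]]' 20
python3 -c "import look;look.go(6,(380,220,560,400),(100,0,540,440))"
```

```text
clock: 9.1
tool_pos: [0.5195, -0.3502, 0.1062]
ee_rot: [0.639, 0.769, -0.0, 0.001]
force: [0.2, -1.3, 0.8]
opening: 0.0336
9.1 [ 0.5195 -0.3502  0.1062] 0.03361739927993263 [ 0.2063 -1.3334  0.7687]
```

View pics/c6.png

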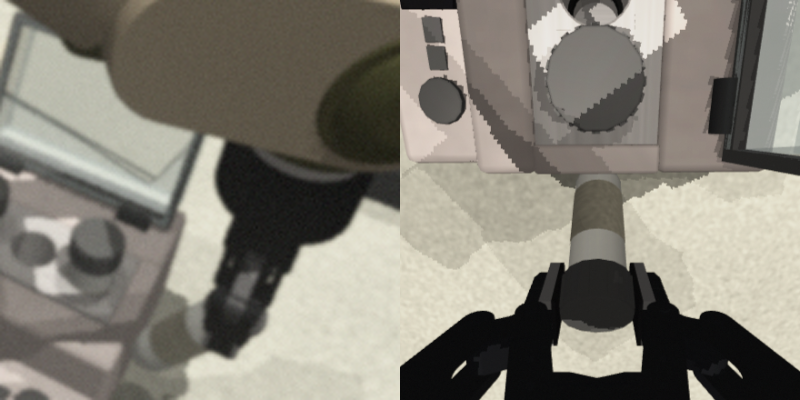

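```bash
python3 -m crank '[[[0.7,0,-0.4],0,0.2],[[1.4,0,-0.7],0,0.2],[[2.1,0,-1.0],0,0.2],[[2.8,0,-1.2],0,0.2],[[3.4,0,-1.3],0,0.2],[[3.4,0,-1.3],0,0.2]]' 20
python3 -c "import look;look.go(7,(380,220,560,400),(100,0,540,440))"
```

```text
clock: 9.95
tool_pos: [0.513, -0.3164, 0.1184]
ee_rot: [0.639, 0.769, 0.0, -0.0]
force: [0.7, -1.1, -0.4]
opening: 0.0336
9.95 [ 0.513  -0.3164  0.1184] 0.033636469114141636 [ 0.7182 -1.114  -0.3629]
```

View pics/c7.png

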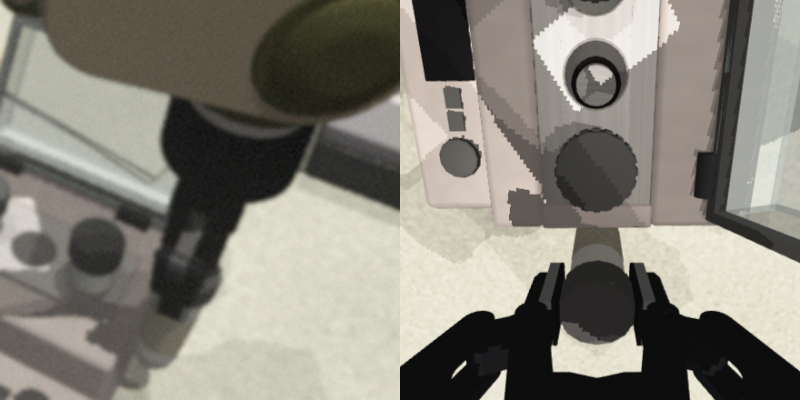

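```bash
python3 -m crank '[[[0.2,0,0],0,0.2],[[0.4,0,-0.05],0,0.2],[[0.5,0,-0.05],0,0.2]]' 20; python3 -c "
from h import *
for i in range(2):
    get_image('top');print(monitor.read_state()['force'],monitor.read_state()['tool_pos'])"
```

```text
clock: 10.42
tool_pos: [0.5121, -0.3119, 0.1188]
ee_rot: [0.64, 0.769, -0.0, -0.0]
force: [-0.1, -2.1, 0.6]
opening: 0.0338
[-0.1785 -2.3889 -1.1534] [ 0.5121 -0.3119  0.1189]
[ 0.2673 -2.005  -0.6512] [ 0.5121 -0.3119  0.1188]
```

```bash
python3 -m crank '[[[-1.5,0,0],0,0.2],[[-2.5,0,-3],0,0.2],[[-2.5,0,-7],0,0.2],[[-2.5,0,-11],0,0.2],[[-2.5,0,-14],0,0.2],[[-2.5,0,-14],0,0.2],[[-2.5,0,-14],0,0.2]]' 20
python3 -c "import look;look.go(8,(380,150,580,350),(100,0,540,440))
from h import *
cv2.imwrite('pics/top8.png',get_image('top')['img'][150:330,400:640,::-1].repeat(3,0).repeat(3,1))"
```

```text
clock: 11.4
tool_pos: [0.5164, -0.3366, 0.2572]
ee_rot: [0.64, 0.769, 0.0, -0.001]
force: [-0.1, 0.2, -0.9]
opening: 0.0342
11.4 [ 0.5164 -0.3366  0.2572] 0.03422677027501191 [-0.1171  0.1767 -0.9348]
```

View pics/c8.png

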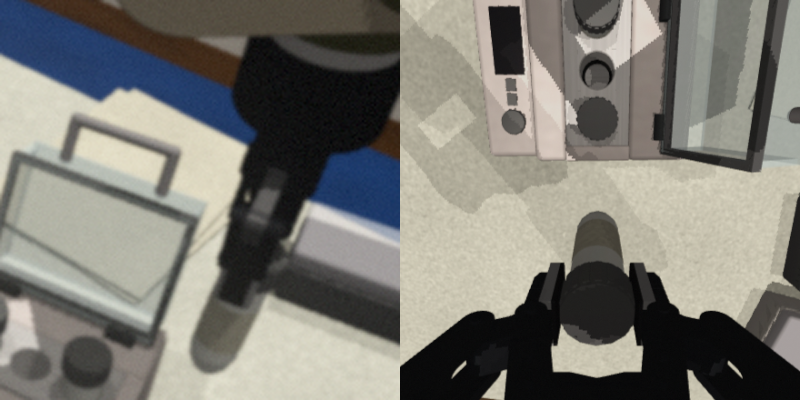

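View pics/top8.png

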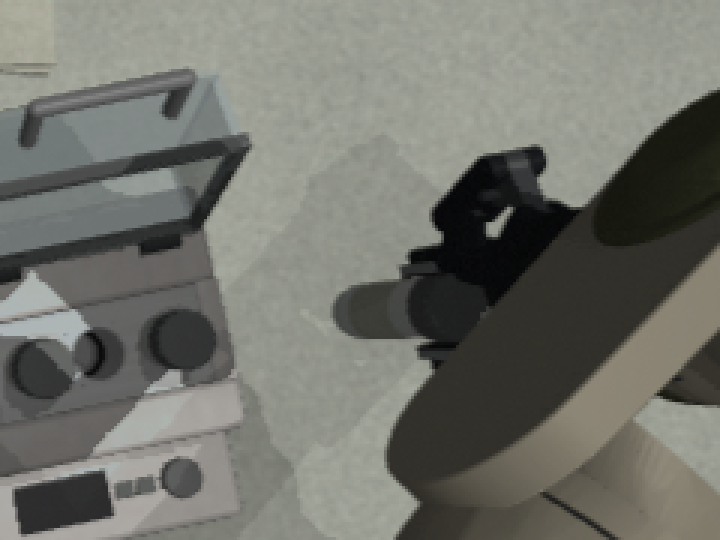

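```bash
cat > tilt.py <<'E'
from ov import *
def run(out,tilts,along=.095,crops=None):
    # overlay tubes pivoting at grasp; tilt in tool xz plane
    g,Rm=grasp(); out_=[]
    for c,(x0,y0,x1,y1) in crops.items():
        cam=get_image(c); f=400/(x1-x0)
        v=cv2.resize(cam["img"][y0:y1,x0:x1,::-1],None,fx=f,fy=f,interpolation=cv2.INTER_CUBIC)
        for t,col in zip(tilts,[(0,0,255),(0,255,0),(255,0,0),(0,255,255)]):
            t=np.radians(t); ax=-(Rm[:,0]*np.sin(t)+Rm[:,2]*np.cos(t)) # cap leans to -toolx
            m=silh(cam,g-ax*along,ax); m=cv2.resize(m[y0:y1,x0:x1],None,fx=f,fy=f)
            cs,_=cv2.findContours((m>128).astype(np.uint8),cv2.RETR_EXTERNAL,cv2.CHAIN_APPROX_NONE); cv2.drawContours(v,cs,-1,col,1)
        out_.append(v[:400])
    cv2.imwrite(out,np.hstack(out_))
E
python3 -c "
import tilt
tilt.run('pics/tl8.png',[0,6,12],.102,{'side':(440,220,540,360),'wrist':(250,180,380,380)})"
```

```text
(no output)
```

View pics/tl8.png

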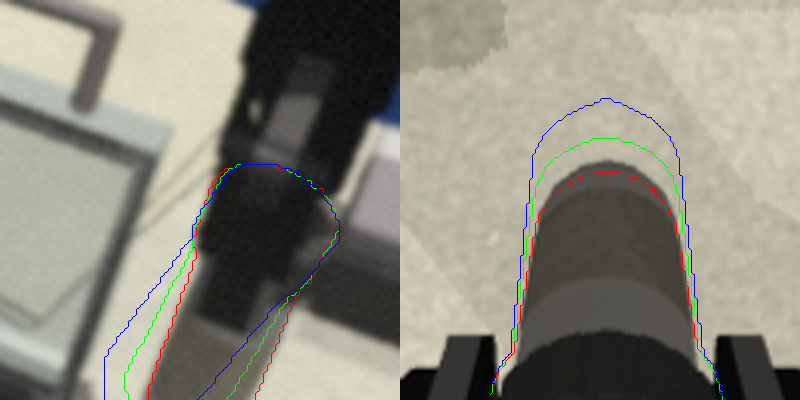

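```bash
python3 -c "
from h import *
print(delta([.494,-.2173,.19]), np.degrees(np.arctan2(*grasp()[1][[1,0],1])))"
```

```text
[12.1221 -0.047   6.8048] 10.473077408142082
```

```bash
python3 -m crank '[[[3,0,0],0,0.2],[[6,0,0],0,0.2],[[9,0,0],0,0.2],[[11,0,0],0,0.2],[[12.1,0,0],0,0.2],[[12.1,0,2],0,0.2],[[12.1,0,4.5],0,0.2],[[12.1,0,6.5],0,0.2],[[12.1,0,6.5],0,0.2],[[12.1,0,6.5],0,0.2]]' 20
python3 -c "
import tilt
tilt.run('pics/tl9.png',[0,4],.102,{'side':(350,220,450,360),'wrist':(230,130,400,380)})
import look;look.go(9,(320,200,480,360),(100,0,540,440))"
```

```text
clock: 12.9
tool_pos: [0.4951, -0.218, 0.1946]
ee_rot: [0.64, 0.769, 0.0, 0.001]
force: [-0.7, -0.6, 0.4]
opening: 0.0338
13.0 [ 0.4951 -0.2179  0.1948] 0.03356975469798409 [ 0.7053 -0.0442 -1.1501]
```

View pics/tl9.png

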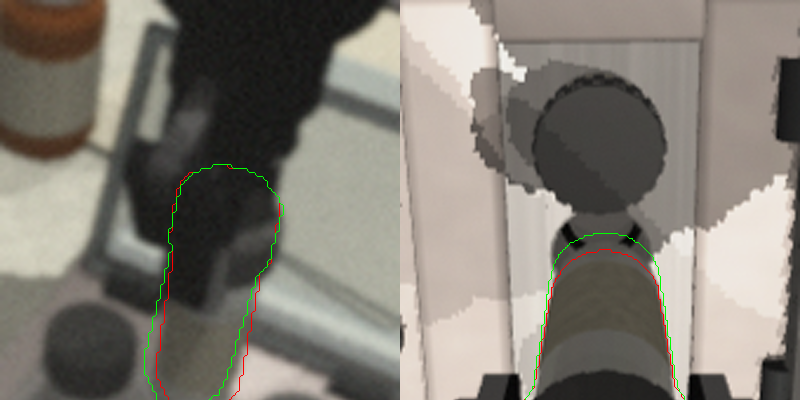

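View pics/c9.png

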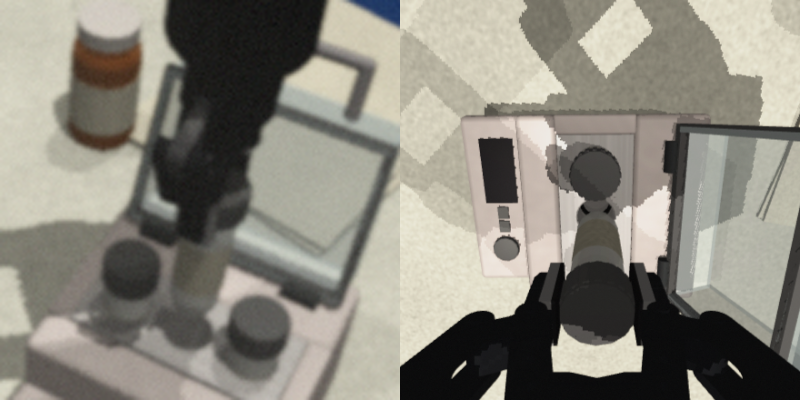

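```bash
python3 -m crank '[[[0.1,-0.1,0.5],0,0.2],[[0.1,-0.1,1],0,0.2],[[0.1,-0.1,1.5],0,0.2],[[0.1,-0.1,2],0,0.2],[[0.1,-0.1,2.5],0,0.2],[[0.1,-0.1,3],0,0.2],[[0.1,-0.1,3],0,0.2]]' 20
python3 -c "
from h import *
for i in range(3):
    get_image('top');print(monitor.read_state()['force'],monitor.read_state()['tool_pos'])
import look;look.go(10,(320,200,480,360),(100,0,540,440))"
```

```text
clock: 13.98
tool_pos: [0.4934, -0.2168, 0.1634]
ee_rot: [0.64, 0.769, -0.0, -0.0]
force: [-0.4, -0.3, -1.3]
opening: 0.0338
[-0.3308 -0.272  -0.9931] [ 0.4936 -0.2168  0.1638]
[-1.2221  0.0425 -0.7043] [ 0.4936 -0.2168  0.1639]
[-0.5623  0.0445 -0.3115] [ 0.4936 -0.2168  0.164 ]
14.125 [ 0.4936 -0.2168  0.164 ] 0.03355783799963679 [-0.5623  0.0445 -0.3115]
```

View pics/c10.png

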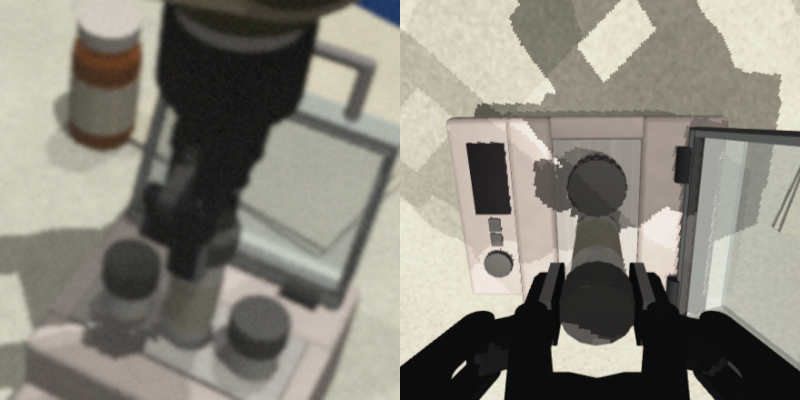

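```bash
python3 -m crank '[[[0,0,0.4],0,0.2],[[0,0,0.8],0,0.2],[[0,0,1.2],0,0.2],[[0,0,1.6],0,0.2],[[0,0,1.6],0,0.2]]' 20
python3 -c "
from h import *
for i in range(4):
    get_image('top');print(monitor.read_state()['force'],monitor.read_state()['torque'],monitor.read_state()['tool_pos'])"
```

```text
clock: 14.85
tool_pos: [0.4935, -0.2167, 0.1474]
ee_rot: [0.64, 0.769, 0.0, -0.0]
force: [-0.2, -1.8, -0.9]
opening: 0.034
[-1.0973 -1.0353 -1.277 ] [-0.2983 -0.0595  0.0239] [ 0.4935 -0.2167  0.1476]
[-0.0301 -1.3633 -1.3873] [-0.2493 -0.0413  0.0415] [ 0.4935 -0.2167  0.1477]
[-0.6913 -1.3773 -0.9394] [-0.2866 -0.0455  0.0447] [ 0.4935 -0.2167  0.1478]
[ 0.0865 -1.3346 -1.959 ] [-0.2731 -0.017   0.0327] [ 0.4935 -0.2168  0.1478]
```

```bash
python3 -m crank '[[[0,0,0.4],0,0.2],[[0,0,0.8],0,0.2],[[0,0,1.2],0,0.2],[[0,0,1.6],0,0.2],[[0,0,2],0,0.2],[[0,0,2.3],0,0.2],[[0,0,2.3],0,0.2]]' 20
python3 -c "
from h import *
for i in range(4):
    get_image('top');print(monitor.read_state()['force'],monitor.read_state()['torque'],monitor.read_state()['tool_pos'])
import look;look.go(11,(320,200,480,360),(100,0,540,440))"
```

```text
clock: 15.92
tool_pos: [0.4934, -0.2167, 0.1245]
ee_rot: [0.64, 0.769, 0.0, -0.0]
force: [0.6, -0.9, -1.4]
opening: 0.0338
[-0.4027 -1.6361 -1.2098] [-0.2755 -0.0199  0.0628] [ 0.4935 -0.2167  0.1247]
[-0.7074 -0.5096 -1.9889] [-0.271  -0.0499  0.0209] [ 0.4935 -0.2167  0.1247]
[-0.0002 -0.8467 -0.9433] [-0.2298  0.0049  0.0385] [ 0.4935 -0.2167  0.1248]
[-0.0257 -0.6361 -0.6516] [-0.2921  0.0348 -0.0279] [ 0.4935 -0.2167  0.1248]
16.125 [ 0.4935 -0.2167  0.1248] 0.03341767271764408 [-0.0257 -0.6361 -0.6516]
```

View pics/c11.png

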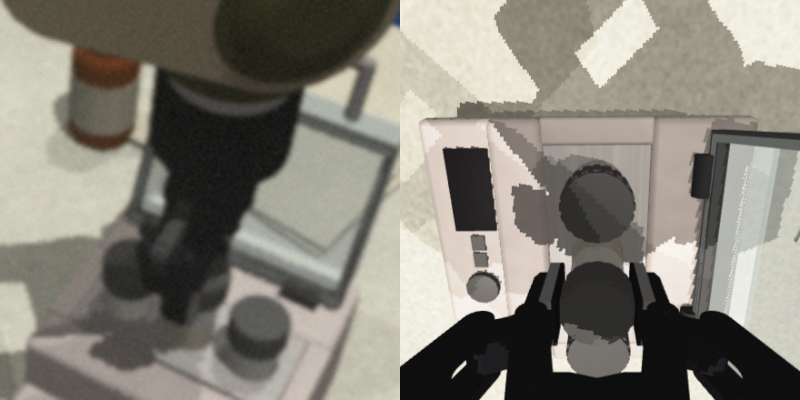

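```bash
python3 -m crank '[[[0,0,0],0,0.2],[[0,0,0],0,0.2],[[0,0,0.3],0,0.2],[[0,0,0.6],0,0.2],[[0,0,0.9],0,0.2],[[0,0,0.9],0,0.2]]' 60
python3 -c "
from h import *
for i in range(3):
    get_image('top');print(monitor.read_state()['force'],monitor.read_state()['torque'],monitor.read_state()['tool_pos'])"
```

```text
clock: 16.98
tool_pos: [0.4939, -0.2169, 0.1169]
ee_rot: [0.64, 0.769, 0.0, 0.001]
force: [-2.2, 0.4, 9.2]
opening: 0.0326
[-2.4416  0.446  10.6246] [-0.1076  0.2887  0.1068] [ 0.4939 -0.2168  0.1169]
[-1.4356  0.8407  9.0317] [-0.1668  0.3292  0.0662] [ 0.4939 -0.2169  0.1169]
[-2.4018  0.1211  9.7647] [-0.1194  0.259   0.1085] [ 0.4939 -0.2168  0.1169]
```

```bash
python3 -m crank '[[[0,0,0.2],0,0.2],[[0,0,0.4],0,0.2],[[0,0,0.6],0,0.2],[[0,0,0.6],0,0.2]]' 60; python3 -m crank '[[[0,0,0.15],0,0.2],[[0,0,0.3],0,0.2],[[0,0,0.3],0,0.2]]' 60
```

```text
clock: 17.62
tool_pos: [0.4938, -0.2167, 0.1107]
ee_rot: [0.639, 0.769, 0.0, 0.001]
force: [-1.0, 0.8, 4.0]
opening: 0.033
clock: 18.0
tool_pos: [0.4938, -0.2166, 0.1077]
ee_rot: [0.639, 0.769, 0.0, 0.001]
force: [-1.3, 1.6, 4.1]
opening: 0.0327
```

```bash
python3 -m crank '[[[0,0,0.1],0,0.2],[[0,0,0.2],0,0.2],[[0,0,0.2],0,0.2]]' 60; python3 -m crank '[[[0,0,0.1],0,0.2],[[0,0,0.2],0,0.2],[[0,0,0.2],0,0.2]]' 60
```

```text
clock: 18.38
tool_pos: [0.4939, -0.2166, 0.1063]
ee_rot: [0.639, 0.769, 0.0, 0.001]
force: [-3.1, 1.6, 16.5]
opening: 0.0324
clock: 18.75
tool_pos: [0.494, -0.2167, 0.1061]
ee_rot: [0.639, 0.769, 0.0, 0.002]
force: [-7.1, 4.7, 29.7]
opening: 0.0327
```

```bash
python3 -m crank '[[[0,0,-0.2],0,0.2],[[0,0,-0.3],0,0.2]]' 60; python3 -m crank '[[[0,0,0],0,0.5],[[0,0,0],0,0.7],[[0,0,0],0,0.8],[[0,0,0],0,0.8],[[0,0,-3],0,0.8],[[0,0,-7],0,0.8],[[-3,0,-12],0,0.8],[[-8,0,-14],0,0.8],[[-8,0,-14],0,0.8],[[-8,0,-14],0,0.8]]' 20
python3 -c "
import look;look.go(12,(320,200,480,360),(100,0,540,440))
from h import *
T=get_image('top');cv2.imwrite('pics/top12.png',cv2.resize(T['img'][150:350,350:550,::-1],None,fx=3,fy=3))"
```

```text
clock: 19.0
tool_pos: [0.4938, -0.2165, 0.1066]
ee_rot: [0.639, 0.769, 0.0, 0.001]
force: [1.3, 1.1, 3.3]
opening: 0.0326
clock: 20.25
tool_pos: [0.5078, -0.295, 0.2451]
ee_rot: [0.64, 0.769, 0.0, -0.001]
force: [-0.2, 0.2, -0.2]
opening: 0.0684
20.25 [ 0.5078 -0.295   0.2451] 0.06835559739673613 [-0.2326  0.2481 -0.1811]
```

View pics/c12.png

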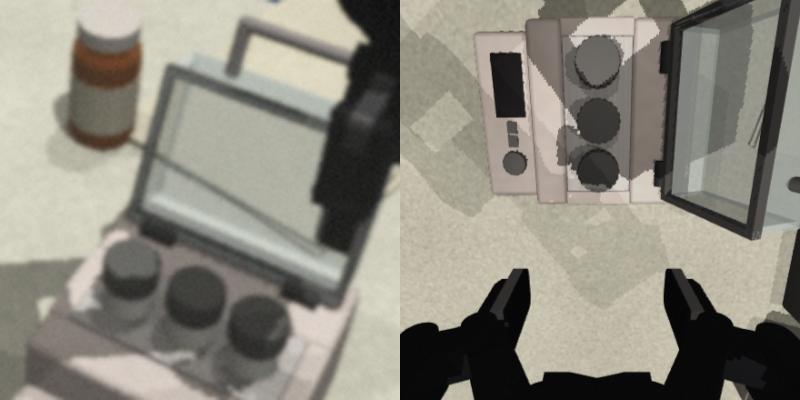

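View pics/top12.png

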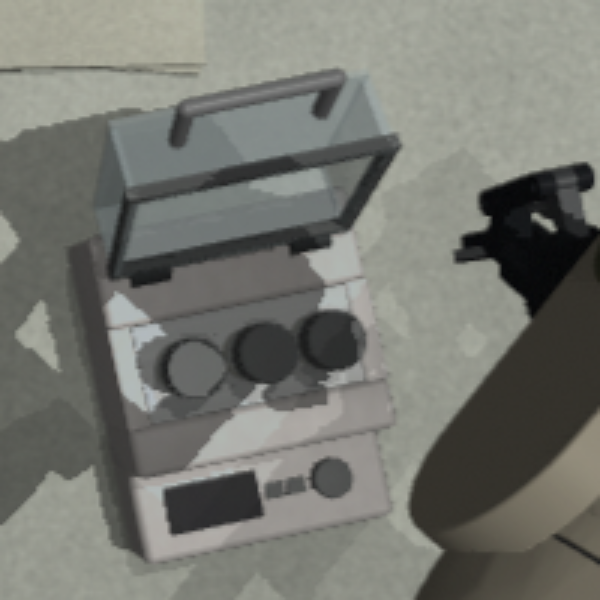

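The middle cap sits level with its neighbours at side crop (195,290), midway between (132,262) and (259,320). I'll confirm the height with a gentle press on the cap using closed fingers.

```bash
python3 -m crank '[[[4,0,0],0,0],[[8,0,0],0,0],[[8,0,4],0,0],[[8,0,8],0,0],[[8,0,10],0,0],[[8,0,10.5],0,0],[[8,0,10.5],0,0]]' 20;  python3 -m crank '[[[0,0,0.2],0,0],[[0,0,0.4],0,0],[[0,0,0.4],0,0]]' 20
```

```text
clock: 21.28
tool_pos: [0.4937, -0.2166, 0.1413]
ee_rot: [0.639, 0.769, 0.0, 0.0]
force: [0.8, 0.4, 0.6]
opening: 0.0001
clock: 21.65
tool_pos: [0.4935, -0.2168, 0.137]
ee_rot: [0.64, 0.769, -0.0, 0.0]
force: [-0.2, -0.3, -0.3]
opening: 0.0
```

```bash
python3 -m crank '[[[0,0,0.1],0,0],[[0,0,0.2],0,0],[[0,0,0.2],0,0]]' 20;  python3 -m crank '[[[0,0,0.1],0,0],[[0,0,0.1],0,0]]' 20
```

```text
clock: 22.02
tool_pos: [0.4938, -0.2169, 0.1356]
ee_rot: [0.64, 0.769, 0.0, 0.001]
force: [-0.8, 0.4, 5.1]
opening: 0.0003
clock: 22.28
tool_pos: [0.494, -0.2169, 0.1353]
ee_rot: [0.64, 0.769, 0.0, 0.001]
force: [-1.0, 1.1, 9.2]
opening: -0.0003
```

```bash
python3 -m crank '[[[0,0,0.2],0,0],[[0,0,0.2],0,0]]' 20; python3 -c "
from h import *
y=np.radians(10.5);xs=np.array([np.cos(y),np.sin(y),0]);O=np.array([.494,-.2173,0])
print(monitor.read_state()['qpos'])
H=O+xs*.139; print(H, delta(H+[0,0,.30]), delta(H+[0,0,.2268-.0187]))"
```

```text
clock: 22.52
tool_pos: [0.4943, -0.2169, 0.1348]
ee_rot: [0.64, 0.769, 0.0, 0.002]
force: [-4.9, 4.8, 23.0]
opening: 0.0002
[-0.6331  0.4518  1.4826  0.0006  1.203  -0.8164]
[ 0.6307 -0.192   0.    ] [ -0.0781  13.9161 -16.4742] [-0.0533 13.8859 -7.2843]
```

```bash
python3 -m crank '[[[0,0,-3],0,0],[[0,0,-8],0,0],[[0,0,-13],0,0.3],[[0,2,-16.5],0,0.35],[[0,7,-16.5],0,0.35],[[0,12,-16.5],0,0.35],[[0,13.9,-16.5],0,0.35],[[0,13.9,-14],0,0.35],[[0,13.9,-14],0,0.35],[[0,13.9,-14],0,0.35]]' 30
python3 -c "
import look;look.go(13,(320,130,520,330),(100,0,540,440))
from h import *
T=get_image('top');cv2.imwrite('pics/top13.png',cv2.resize(T['img'][120:320,350:550,::-1],None,fx=3,fy=3))"
```

```text
clock: 23.78
tool_pos: [0.6302, -0.1917, 0.2728]
ee_rot: [0.64, 0.769, 0.0, 0.001]
force: [-0.9, -0.2, 0.2]
opening: 0.0302
23.775 [ 0.6302 -0.1917  0.2728] 0.03018302632337046 [-0.9188 -0.1523  0.1614]
```

View pics/c13.png

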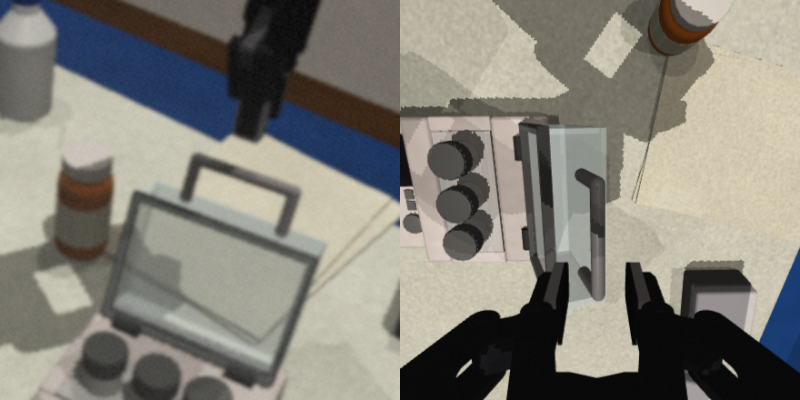

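View pics/top13.png

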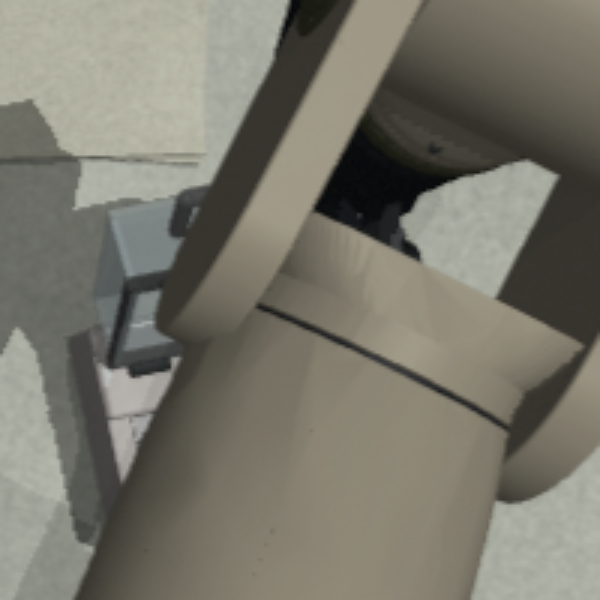

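```bash
python3 -c "
from h import *
W=get_image('wrist')
y=np.radians(10.5);ys=np.array([-np.sin(y),np.cos(y),0])
for k in(-.04,0,.04): print(proj(W,np.array([.6307,-.192,.2268])+k*ys))
print(delta([.6307,-.192,.2268-.0187]))"
```

```text
[317.2236 322.0306]
[317.2124 265.8407]
[317.1997 202.2959]
[-0.0345  0.0331  6.473 ]
```

```bash
python3 -m crank '[[[0,0,2],0,0.35],[[0,0,4],0,0.35],[[0,0,5.5],0,0.35],[[0,0,6.3],0,0.35],[[0,0,6.3],0,0.35],[[0,0,6.3],0,0.2],[[0,0,6.3],0,0],[[0,0,6.3],0,0],[[0,0,6.3],0,0]]' 30
python3 -c "
import look;look.go(14,(320,130,520,330),(100,0,540,440))"
```

```text
clock: 25.1
tool_pos: [0.6307, -0.1916, 0.2096]
ee_rot: [0.64, 0.769, 0.0, 0.001]
force: [3.3, 0.1, 3.7]
opening: 0.009
25.1 [ 0.6307 -0.1916  0.2096] 0.008965653886839849 [3.3354 0.0867 3.6548]
```

View pics/c14.png

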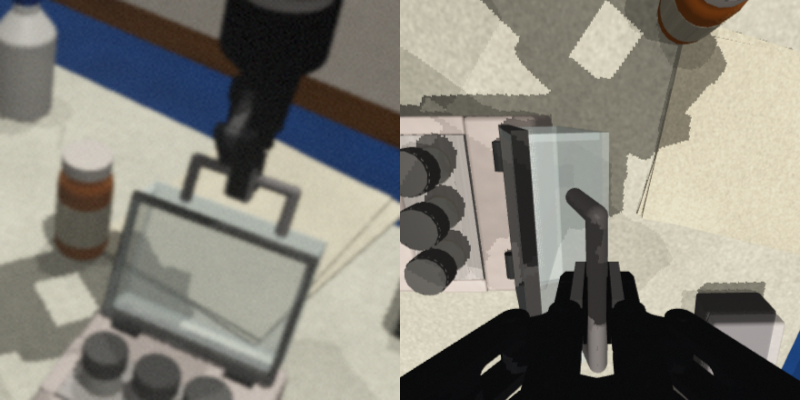

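```bash
python3 -c "
import numpy as np
f=lambda t:np.array([-149*np.cos(t)+30*np.sin(t),149*np.sin(t)+30*np.cos(t)])/10
p0=f(1.92)
for t in np.arange(1.92,-0.01,-0.08): d=f(t)-p0; print(round(t,2),'y %.2f z %.2f'%(d[0],-d[1]))
d=f(0)-p0;print(d[0],-d[1])"
```

```text
1.92 y 0.00 z -0.00
1.84 y -1.06 z -0.59
1.76 y -2.17 z -1.10
1.68 y -3.31 z -1.51
1.6 y -4.48 z -1.83
1.52 y -5.68 z -2.06
1.44 y -6.89 z -2.19
1.36 y -8.10 z -2.22
1.28 y -9.31 z -2.16
1.2 y -10.52 z -2.00
1.12 y -11.71 z -1.74
1.04 y -12.87 z -1.39
0.96 y -14.00 z -0.95
0.88 y -15.10 z -0.42
0.8 y -16.15 z 0.20
0.72 y -17.14 z 0.89
0.64 y -18.08 z 1.67
0.56 y -18.95 z 2.52
0.48 y -19.75 z 3.43
0.4 y -20.47 z 4.41
0.32 y -21.12 z 5.44
0.24 y -21.68 z 6.52
0.16 y -22.15 z 7.64
0.08 y -22.53 z 8.79
-0.0 y -22.82 z 9.97
-22.816966223204357 9.974268604458647
```

```bash
python3 -m crank '[[[0,-1.06,-0.59],0,0],[[0,-2.17,-1.1],0,0],[[0,-3.31,-1.51],0,0],[[0,-4.48,-1.83],0,0],[[0,-5.68,-2.06],0,0],[[0,-5.68,-2.06],0,0]]' 25
python3 -c "
import look;look.go(15,(320,130,520,330),(100,0,540,440))"
```

```text
clock: 25.95
tool_pos: [0.5737, -0.2024, 0.2298]
ee_rot: [0.64, 0.768, -0.0, 0.0]
force: [2.3, -3.6, 5.3]
opening: 0.0087
25.95 [ 0.5737 -0.2024  0.2298] 0.008691193821830425 [ 2.3124 -3.6139  5.2849]
```

View pics/c15.png

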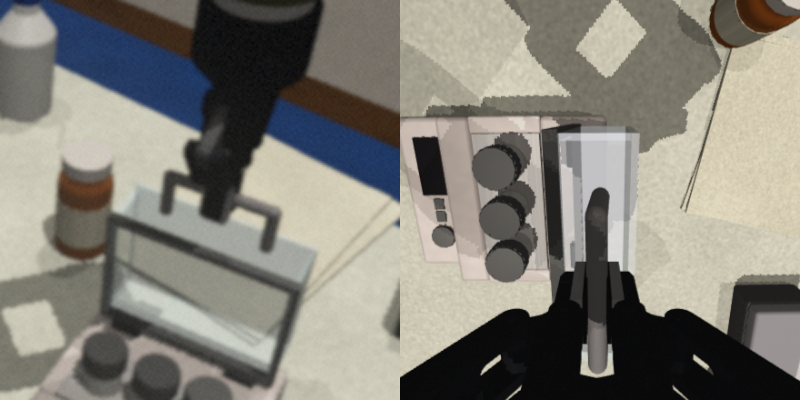

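```bash
python3 -m crank '[[[0,-1.21,-0.13],0,0],[[0,-2.42,-0.16],0,0],[[0,-3.63,-0.1],0,0],[[0,-4.84,0.06],0,0],[[0,-6.03,0.32],0,0],[[0,-7.19,0.67],0,0],[[0,-8.32,1.11],0,0],[[0,-9.42,1.64],0,0],[[0,-10.47,2.26],0,0],[[0,-10.47,2.26],0,0]]' 25
python3 -c "
import look;look.go(16,(320,130,520,330),(100,0,540,440))"
```

```text
clock: 27.3
tool_pos: [0.4706, -0.2211, 0.2058]
ee_rot: [0.64, 0.769, -0.0, -0.001]
force: [1.2, -4.8, -0.5]
opening: 0.0086
27.3 [ 0.4706 -0.2211  0.2058] 0.008572027019733057 [ 1.1852 -4.8251 -0.5447]
```

View pics/c16.png

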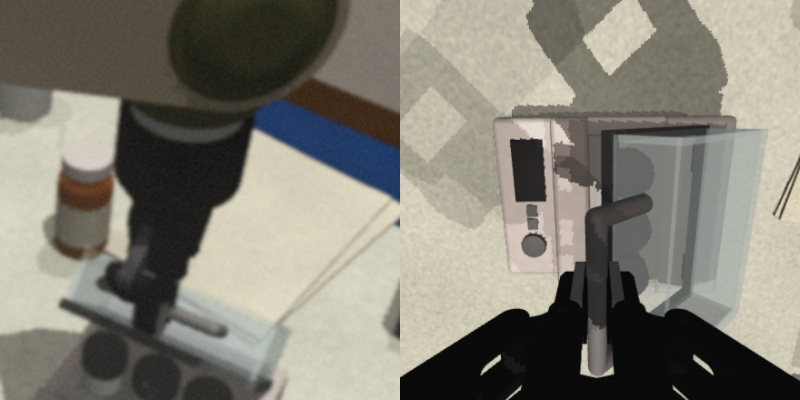

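```bash
python3 -m crank '[[[0,-0.99,0.69],0,0],[[0,-1.93,1.47],0,0],[[0,-2.8,2.32],0,0],[[0,-3.6,3.23],0,0],[[0,-4.32,4.21],0,0],[[0,-4.97,5.24],0,0],[[0,-5.53,6.32],0,0],[[0,-6.0,7.44],0,0],[[0,-6.0,7.44],0,0]]' 25
python3 -c "
import look;look.go(17,(300,200,480,380),(100,0,540,440))"
```

```text
clock: 28.52
tool_pos: [0.412, -0.2319, 0.1313]
ee_rot: [0.64, 0.769, 0.0, -0.0]
force: [3.5, -4.0, -1.2]
opening: 0.0089
28.525 [ 0.412  -0.2319  0.1313] 0.008875627487172908 [ 3.5287 -4.0302 -1.234 ]
```

View pics/c17.png

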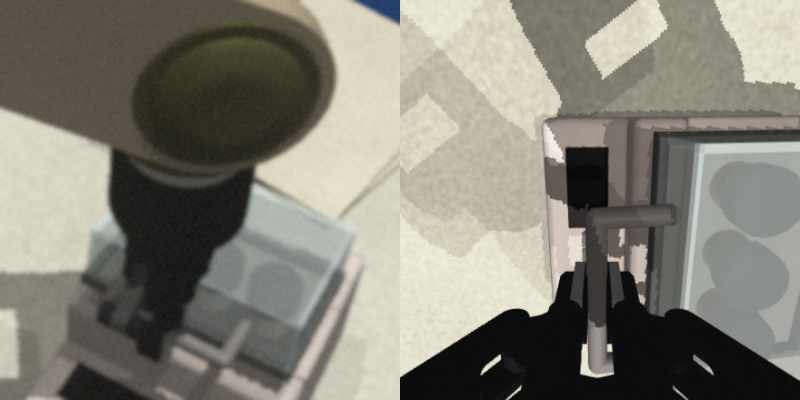

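Nearly shut. I'll lower the last stretch slowly and watch the force.

```bash
python3 -m crank '[[[0,-0.2,0.5],0,0],[[0,-0.38,1.1],0,0],[[0,-0.53,1.7],0,0],[[0,-0.62,2.1],0,0],[[0,-0.62,2.1],0,0]]' 25; python3 -m crank '[[[0,-0.02,0.1],0,0],[[0,-0.04,0.2],0,0],[[0,-0.04,0.2],0,0]]' 25
```

```text
clock: 29.25
tool_pos: [0.4063, -0.2329, 0.111]
ee_rot: [0.64, 0.769, 0.0, 0.0]
force: [5.6, -4.1, -0.1]
opening: 0.0088
clock: 29.62
tool_pos: [0.4064, -0.233, 0.1107]
ee_rot: [0.639, 0.769, 0.0, 0.001]
force: [1.1, 1.5, 19.3]
opening: 0.0089
```

```bash
python3 -m crank '[[[0,0,-0.15],0,0],[[0,0,-0.15],0,0.15],[[0,0,-0.15],0,0.3],[[0,0,-0.15],0,0.3],[[0,0,-0.15],0,0.3]]' 20
python3 -c "
import look;look.go(18,(300,200,480,380),(100,0,540,440))"
```

```text
clock: 30.25
tool_pos: [0.4057, -0.2328, 0.1107]
ee_rot: [0.64, 0.769, 0.0, -0.0]
force: [-0.5, 0.8, -0.5]
opening: 0.0256
30.25 [ 0.4057 -0.2328  0.1107] 0.02555281642276349 [-0.515  0.761 -0.451]
```

View pics/c18.png

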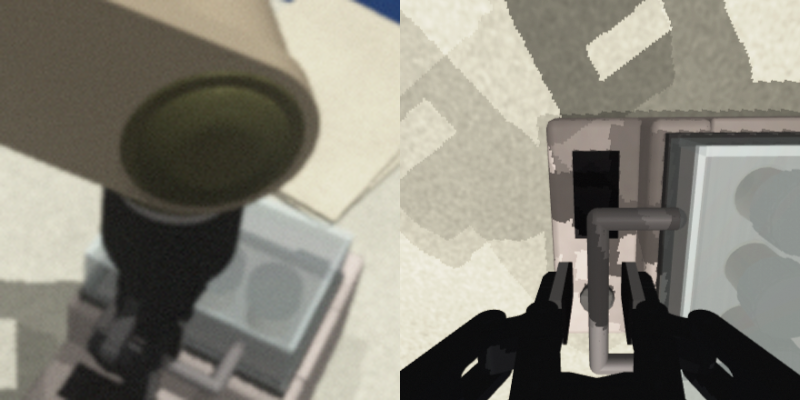

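```bash
python3 -m crank '[[[0,0,-1],0,0.3],[[0,0,-2.5],0,0.3],[[0,0,-4.5],0,0.3],[[0,0,-7],0,0.3],[[0,0,-11],0,0.3],[[0,-4,-14],0,0.3],[[0,-8,-14],0,0.3],[[-4,-11,-14],0,0.3],[[-8,-11,-14],0,0.3],[[-8,-11,-14],0,0.3],[[-8,-11,-14],0,0.3]]' 20
python3 -c "
import look;look.go(19,(300,200,480,380),(100,0,540,440))
from h import *
T=get_image('top');cv2.imwrite('pics/top19.png',T['img'][:,:,::-1])"
```

```text
clock: 31.72
tool_pos: [0.3122, -0.331, 0.2511]
ee_rot: [0.64, 0.769, 0.0, -0.0]
force: [-0.1, 0.5, 0.6]
opening: 0.0253
31.725 [ 0.3122 -0.331   0.2511] 0.025348207767299347 [-0.0747  0.479   0.5676]
```

View pics/c19.png

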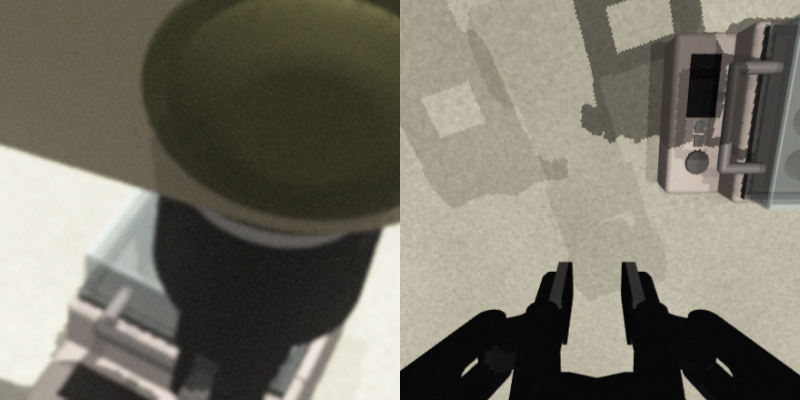

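View pics/top19.png

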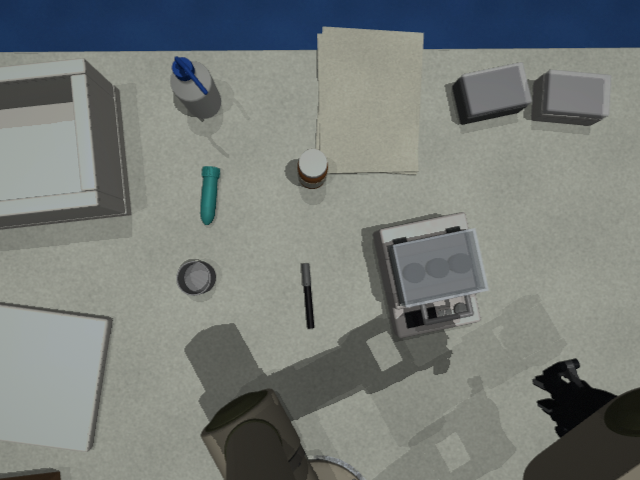

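```bash
python3 -c "
from h import *
y=np.radians(10.5);xs=np.array([np.cos(y),np.sin(y),0]);ys=np.array([-np.sin(y),np.cos(y),0]);O=np.array([.494,-.2173,0])
W=get_image('wrist')
v=W['img'][:,:,::-1].copy()
for th,c in((0,(0,0,255)),(.05,(0,255,0)),(.1,(255,0,0))):
    x=.06-.149*np.cos(th)+.03*np.sin(th); z=.097+.149*np.sin(th)+.03*np.cos(th)
    a,b=[proj(W,O+xs*x+ys*k+[0,0,z]) for k in(-.04,.04)]
    cv2.line(v,tuple(np.round(a*16).astype(int).tolist()),tuple(np.round(b*16).astype(int).tolist()),c,1,shift=4)
cv2.imwrite('pics/w20.png',cv2.resize(v[20:240,390:600],None,fx=2.7,fy=2.7,interpolation=cv2.INTER_CUBIC))
print(monitor.read_state()['clock'],np.abs(monitor.read_state()['qvel']).max())"
```

```text
31.925 0.003193467443032464
```

View pics/w20.png

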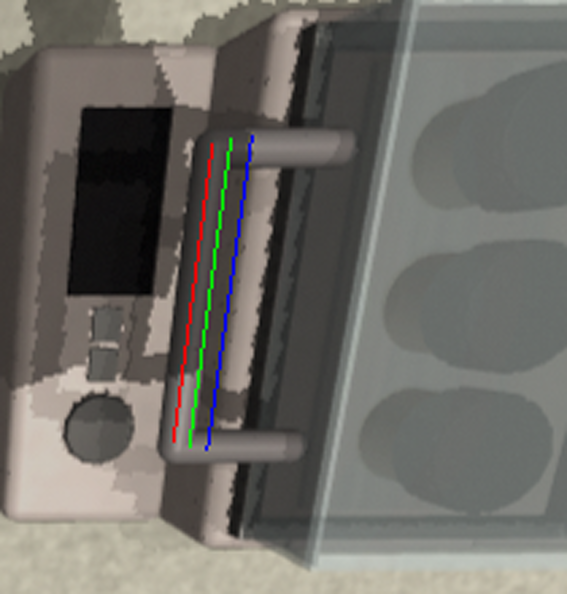

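The grip bar lies on the 0 rad line (red, wrist crop 175–212), so the hood is shut. Handing in.

```bash
python3 -c "
from station import close_job
print(close_job())"
```

```text
the job is handed in; nothing more can be done
None
```

The tube is home in the middle well, the hood is shut, and the job was handed in at about 32 s of the 64 s allowed. `close_job()` gives no verdict, so the checks below are my own.

**What I did**
- I gripped the leaning tube by its cap, lifted it out of the beaker, and stood it upright by pushing its tip against the shaker's -y side wall.
- I lowered it into the middle well and pressed it through the rubber ring. The force was about 10 N on the ring, then about 4 N of drag, then a hard stop at about 30 N.
- I held the hood by its handle and swung it round to shut at about 0.6 rad/s, keeping the grip until it stopped.

**Last checks**
- **Tube home:** pressing on the cap with closed fingers met resistance at 0.1357 m. It read 0.1348 m at 23 N, against a home height of 0.135 m. The cap also looks level with its neighbours.
- **Hood shut:** the handle lies on the line projected for 0 rad in the wrist camera. It met the stop within about 1 mm of the expected height.
- **Everything else:** in the final top view the beaker stands and the jar and marker look unmoved. I saw no shift in the other two tubes, though I did not measure them again. The gripper is clear of everything.

No check failed. The top and wrist cameras disagreed by about 3 mm on where the beaker and leaning tube started, so I used the mean for the grasp.

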